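# Hook a spare relay module onto the panel's rail and snap it home

### The job

Mount the loose relay module on the rail of the sloped panel, in the middle of the free stretch between the two units already there: hook its lip under the upper edge of the rail, then tilt it down until the orange foot clip snaps under the lower edge and the module sits flush. Feel for the contacts and never force it: push it on the rail with less than about 12 N while hooking and never with more than about 30 N. Leave it on the rail, let go, and do not disturb the other things on the bench.

Things in the scene. Friction and masses are not known exactly. Their poses are not given: they have to be found in the camera images.
- module: loose relay module, 0.17 to 0.25 kg. Origin: middle of its flat underside; x to the end with the fixed lip, -x to the end with the orange clip, z up. 28 mm wide (y: grip these faces); lower part grey, 70 mm long (x), 30 mm high; upper part white, 46 mm long, z 30 to 63 mm. It stands on its hook arm and two cheeks (x -25 to -33 mm), which reach to z = -9 mm
- slot (a point): on the module at (18.5, 0, 0) mm: the root of its hook slot, where underside and hook arm meet. The arm runs from here 6 mm to +x and down to z = -9 mm; from it the lip points to -x. The slot between underside and lip, which takes the rail's upper flange, is 4.6 mm high at the arm and 6.3 mm at the lip's tip (the lip droops by 20 deg). Mounted, the rail's upper edge lies here
- lip (a point): on the module at (14.5, 0, -6.5) mm: just inside the tip of the lip, which ends at x = 13.5 mm. The lip is 3 mm thick
- foot_clip (a joint): orange foot clip sliding in the module, m: 0 = sprung in, grows outwards (module -x) to 0.006. Spring 2 N at 0, 0.6 N more per mm. Nose tip at x = -14, z = -4.6 mm in the module's frame; its lower face slopes 45 deg from the tip down and outwards, so tilting the module down onto the rail's lower edge pushes it out 3 mm (5 to 10 N), then it springs back under the edge to below 0.002
- rail_panel: grey sheet-steel panel on the bench, fixed, 290 mm wide (y); its face slopes up to the rear (+x) at 0.35 rad over 140 mm and carries a rail along y. Origin on the bench under the middle of the face, which is there 37 mm up; z up. On the rail stand a black unit (left) and a row of terminals (right), 40 and 38 mm high over the rail, leaving 138 mm of rail free between them
- rail_mount (a point): nominal middle of the rail's top plane, in the middle of the free stretch, 24 mm off the panel's face: x up the slope, y along the rail, z square out of the panel. The rail is bolted in slots and may sit up to 10 mm up or down the slope (x) from here, rigidly: feel for it. Mounted, the module's underside lies in z = 0 and its axes are parallel to these
- rail_edge (a point): nominal upper edge of the rail, at (17.5, 0, 0) mm from rail_mount, with the same uncertainty of 10 mm along x. The aluminium hat rail is 35 mm wide, so the lower edge is at x = -17.5 mm; both edges are flanges 2.5 mm thick overhanging 5.5 mm, with 21 mm free between flange and panel
- stopwatch: white digital bench timer, 60 x 60 x 18 mm, loose bystander; origin centre of its underside
- screwdriver: screwdriver with red handle, 185 mm long (y), 25 mm thick, loose bystander; origin at its middle, on its underside
- tin_3: small open aluminium dish, 60 mm wide, 21 mm high, loose bystander; origin centre of its underside
Things that resemble listed ones, but are neither listed nor needed, are in the scene too. Leave any blue or red look-alike of the module alone.

How it is judged:
By the outcome, as a careful person would: the job done as asked, in the order asked, and still so for the second after the job is handed in, with the robot touching nothing.
It also fails if it takes over 58 s, if anything falls off the work surface, if the arm or the gripper's body presses on something with over 40 N, if the wrist force passes 120 N, or if a joint passes its speed limit or range.

### The arm

A 6-joint arm with a two-finger parallel gripper is mounted at the origin on a cart in front of the work surface, level with it; the furniture and walls round the work are solid. World frame = base frame: x ahead of the robot, y to its left, z up, the work surface at z = 0. Lengths are in m, angles in degrees, forces in N, time in s.
With the tool pointing down it reaches from about 0.375 to 0.9 m from the base axis. Payload 3.1 kg.
Tool frame: the origin (TCP) lies on the centre line of the jaws, within the pads' length; the fingertips stand 11 mm ahead of it and the grasp point (between the pads) lies 8 mm behind it; z points along the fingers, y is the line along which they close (so a half turn about z gives the same grasp; the last joint's range is limited). The gripper opens to 87 mm and grips with 3 to 60 N. Pads are 19 mm wide; open, the fingers measure 117 mm over their backs; the gripper's body (75 mm by 190 mm) begins 51 mm behind the grasp point.
Start: joints at [57.324, 30.224, 82.088, -0, 67.689, -10.227], TCP at [0.239, 0.578, 0.234] pointing down, gripper open.
Joint ranges: [-176.69, 176.69], [-43.24, 126.21], [12.49, 139.97], [-82, 262], [0, 151.66], [-163.58, 163.58]. Speed limits (degrees/s): [159.86, 159.86, 180, 180, 180, 180].

### API

Orientations are given as a 3x3 rotation matrix whose columns are the frame's x, y, z axes.
In Python, from rig import * gives the robot as it stands.
- The arm moves only by the shell command python3 -m inch 'ROWS'. ROWS is JSON, a list of rows, each an object of numbers: "gripper": the opening in per cent of the stroke, from 0 (shut) to 100 (fully open); "dx", "dy", "dz": the shift along the tool's x, y, z in mm; "turn": the turn about the tool's z in rad. A call has 1 to 12 rows; each row is the pose to reach, as a shift and turn from the pose commanded when the call began, along the tool's axes at that moment; what a row does not reach only later rows make up. A row lasts 1/10 s, in which the tool goes at most 50 mm and 8.59 degrees, less where a joint would pass 70% of its speed; a pose out of reach is approached as far as the arm can. A call with a gripper value outside its range is refused whole. The fingers move at their own pace and stop on an object; the grip force is fixed at half the most. Time passes only in rows, so rows that repeat a pose let the fingers close. It gives the time, the measured TCP pose, the force and the opening at its end, in the units of the state.
- read_state(): the state, without advancing time (a new reading comes with each control period).
- capture(name): name is "scene" or "top"; returns the picture (400x640x3 uint8, red, green, blue); there is no depth.
- get_calibration(name): a dict with "camera_matrix" (3x3 intrinsics, pixels), "world_to_cam" (4x4, takes a point from world to camera coordinates). Camera axes: x right, y down, z forward; pixel columns grow to the right and rows downward; lengths in m; the calibration is good to about 2 mm. A picture is of the moment at which its call begins. get_calibration takes no time and is no camera call.
- hand_in(): hands the job in, once; it reports no verdict.
Trained networks look in the newest picture that a camera, given by its name, has taken for a name from the list of things; names that differ only in an ending like _2 or _b are one class to them, and where a whole thing is asked for, a point or a joint stands for the part that bears it (a point fixed in the world has none). Each returns a list of dicts, best first, with "score" (0 to 1); they miss things now and then, are a little off and sometimes report something else, mostly with a low value. They report only what shows in the picture. A call takes as long as a camera call. They do not tell look-alikes from the thing itself.
- recognise(camera, query): "extent" ([centre column, centre row, width, height] in pixels, round what is visible of it).
The state is a dict: "time_s": time; "joint_positions": joint angles; "qvel": joint speeds; "tau": joint torques, N m; "position": TCP position; "tcp_rot": TCP orientation; "force": force on the tool from outside, world axes, zero at the start; "moment": the same for the moment, N m; "opening": opening from 0.0 (shut) to 1.0 (fully open).
Only numpy, scipy, OpenCV 4.12 (cv2) and the standard library are available. Lean on these libraries where they do the work, as an engineer would, in place of code of your own. Each camera call takes 0.05 s, during which the arm holds its last target. There are 200 camera calls.

## Working session

There is one attempt and no reset: what is moved stays moved. The work goes in short steps, Python scripts to look and compute and a shell command to move; the robot and the scene stay as the last step left them, time stands still between calls to the robot, and variables do not carry over. Pictures are saved under pics/ and viewed, on a budget of 10 in all, crops included, one or two more only if the job needs it, and the job is handed in when it is done.

```bash
ls; mkdir -p pics; python3 - <<'E'
from rig import *
import cv2,numpy as np
for n in("scene","top"):
    im=capture(n); cv2.imwrite(f"pics/{n}0.png",im[:,:,::-1])
    c=get_calibration(n); print(n,np.round(c["camera_matrix"],1).tolist(),np.round(c["world_to_cam"],3).tolist())
    for q in("module","rail_panel","stopwatch","screwdriver","tin_3"):
        print(q,[(np.round(d["extent"]).tolist(),round(d["score"],2)) for d in recognise(n,q)])
print(read_state())
E
```

```text
pics
scene [[403.1, 0.0, 320.6], [0.0, 403.1, 200.2], [0.0, 0.0, 1.0]] [[0.843, -0.538, -0.006, -0.551], [-0.423, -0.655, -0.626, 0.203], [0.334, 0.53, -0.779, 1.346], [0.0, 0.0, 0.0, 1.0]]
module [([274.0, 240.0, 16.0, 22.0], 0.85), ([364.0, 179.0, 16.0, 21.0], 0.75), ([302.0, 263.0, 18.0, 28.0], 0.64), ([226.0, 161.0, 16.0, 12.0], 0.59), ([335.0, 253.0, 8.0, 29.0], 0.58)]
rail_panel [([303.0, 186.0, 74.0, 66.0], 0.75)]
stopwatch [([225.0, 161.0, 16.0, 12.0], 0.71), ([250.0, 200.0, 15.0, 21.0], 0.34)]
screwdriver [([250.0, 201.0, 12.0, 23.0], 0.48)]
tin_3 [([301.0, 186.0, 74.0, 68.0], 0.53)]
top [[412.2, 0.0, 323.5], [0.0, 412.2, 194.1], [0.0, 0.0, 1.0]] [[0.022, -1.0, 0.016, -0.124], [-0.991, -0.024, -0.135, 0.56], [0.136, -0.012, -0.991, 1.235], [0.0, 0.0, 0.0, 1.0]]
module [([379.0, 254.0, 15.0, 31.0], 0.85), ([385.0, 214.0, 22.0, 23.0], 0.74), ([321.0, 128.0, 13.0, 25.0], 0.7), ([283.0, 255.0, 56.0, 13.0], 0.53)]
rail_panel [([285.0, 191.0, 100.0, 60.0], 0.8)]
stopwatch [([189.0, 248.0, 25.0, 28.0], 0.7)]
screwdriver []
tin_3 [([460.0, 190.0, 21.0, 16.0], 0.63)]
{'time_s': 0.6, 'joint_positions': array([ 5.73249723e+01,  3.02196208e+01,  8.20871444e+01,  8.69642572e-04,
        6.76893889e+01, -1.02296885e+01]), 'qvel': array([-0.0095566 , -0.20541862, -0.0442326 , -0.0750776 , -0.00757416,
        0.0682723 ]), 'tau': array([-8.61522130e-04, -4.39738333e+01, -1.76889539e+01,  6.33656722e-02,
        5.07409475e-02, -4.04565947e-05]), 'position': array([0.23861091, 0.57764264, 0.23359318]), 'tcp_rot': array([[-9.24241996e-01,  3.81807193e-01,  2.44183124e-05],
       [ 3.81807193e-01,  9.24241994e-01,  6.40815003e-05],
       [ 1.89834803e-06,  6.85499011e-05, -9.99999998e-01]]), 'force': array([0.5775368 , 0.02924475, 1.10156163]), 'moment': array([-0.00241646, -0.0091662 , -0.02125339]), 'opening': 1.0005384790662644}
```

```bash
python3 - <<'E'
import cv2
a=cv2.imread("pics/scene0.png")[120:310,190:400]; b=cv2.imread("pics/top0.png")[90:310,160:500]
cv2.imwrite("pics/a.png",cv2.resize(a,None,fx=3,fy=3,interpolation=2)[:600]); cv2.imwrite("pics/b.png",cv2.resize(b,None,fx=2.3,fy=2.3,interpolation=2))
E
```

```text
(no output)
```

View pics/a.png

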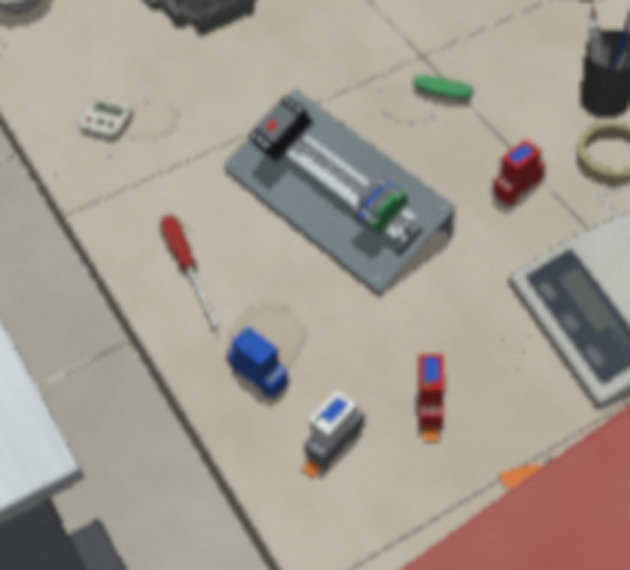

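View pics/b.png

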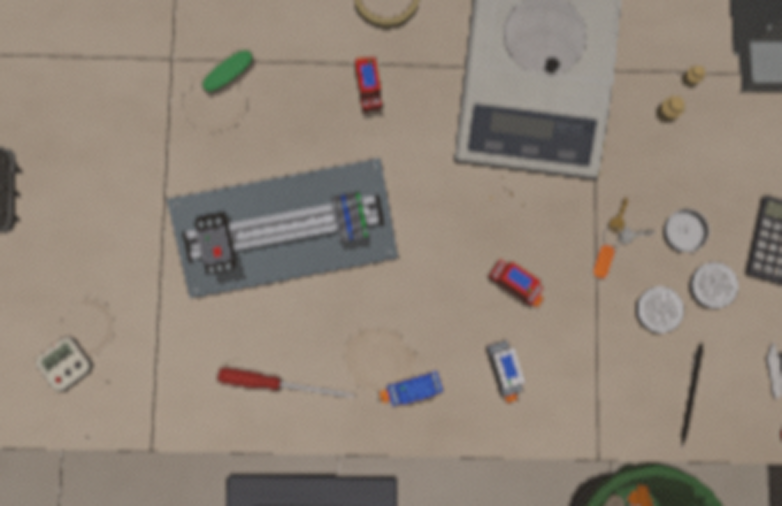

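The white-and-grey module with its orange clip is at about (302,263) in scene and (380,252) in top, with the clip end towards the robot. The blue and red ones are look-alikes. The panel is yawed by about 10°, and the free rail lies between the black unit on the left and the terminals on the right.

```bash
cat > h.py <<'E'
from rig import *
import cv2,numpy as np
from scipy.optimize import least_squares
C={n:get_calibration(n) for n in("scene","top")}
def proj(n,P):
    P=np.atleast_2d(P); T=np.array(C[n]["world_to_cam"]); q=P@T[:3,:3].T+T[:3,3]
    p=q@np.array(C[n]["camera_matrix"]).T; return p[:,:2]/p[:,2:]
def tri(ps,pt):
    return least_squares(lambda X:np.r_[proj("scene",X)[0]-ps,proj("top",X)[0]-pt],[.4,-.1,.05])
def Rz(a): return np.array([[np.cos(a),-np.sin(a),0],[np.sin(a),np.cos(a),0],[0,0,1]])
def Ry(a): return np.array([[np.cos(a),0,np.sin(a)],[0,1,0],[-np.sin(a),0,np.cos(a)]])
def go(target,yaw=None):
    "shift in tool axes (mm) and turn (rad) from the present measured pose; yaw: world angle of tool x"
    s=read_state(); R=s["tcp_rot"]; d=R.T@(np.array(target)-s["position"])*1000
    t=0
    if yaw is not None:
        cur=np.arctan2(R[1,0],R[0,0]); t=-(yaw-cur); t=(t+np.pi)%(2*np.pi)-np.pi
    print("dx dy dz",np.round(d,1),"turn",round(t,4), "t",s["time_s"],"F",np.round(s["force"],1))
E
cat > m.py <<'E'
from h import *
S=cv2.imread("pics/scene0.png");T=cv2.imread("pics/top0.png")
def blob(im,box,kind):
    x0,y0,x1,y1=box; c=im[y0:y1,x0:x1].astype(float); b,g,r=c[...,0],c[...,1],c[...,2]
    w=np.clip((b-r-50) if kind=="blue" else (r-b-90),0,None)
    yy,xx=np.mgrid[y0:y1,x0:x1]; return np.array([(w*xx).sum(),(w*yy).sum()])/w.sum(), int((w>0).sum())
out={}
for k in("blue","orange"):
    ps,n1=blob(S,(288,248,313,280),k); pt,n2=blob(T,(368,235,392,268),k)
    r=tri(ps,pt); print(k,ps,n1,pt,n2,r.x,"res",np.round(r.fun,2)); out[k]=r.x
d=out["blue"]-out["orange"]; print("yaw module",np.degrees(np.arctan2(d[1],d[0])))
# panel: corners from grey mask
def quad(im,box):
    x0,y0,x1,y1=box; hsv=cv2.cvtColor(im,cv2.COLOR_BGR2HSV)[y0:y1,x0:x1]
    b=im[y0:y1,x0:x1].astype(int); m=((b[...,0]-b[...,2])>2).astype(np.uint8)
    m=cv2.morphologyEx(m,cv2.MORPH_CLOSE,np.ones((5,5)));m=cv2.morphologyEx(m,cv2.MORPH_OPEN,np.ones((5,5)))
    c=max(cv2.findContours(m,0,1)[0],key=cv2.contourArea); h=cv2.convexHull(c)
    q=cv2.approxPolyDP(h,4,True)[:,0]+[x0,y0]; return q,cv2.contourArea(c)
print("top",quad(T,(225,150,340,225)));print("scene",quad(S,(260,145,345,222)))
E
python3 m.py
python3 - <<'E'
import cv2
S=cv2.imread("pics/scene0.png");T=cv2.imread("pics/top0.png")
import numpy as np
a=cv2.resize(T[150:230,225:340],None,fx=6,fy=6,interpolation=0)
b=cv2.resize(T[230:270,360:400],None,fx=5,fy=5,interpolation=0); 
cv2.imwrite("pics/c.png",a)
E
```

```text
blue [300.87028302 256.22877358] 35 [380.84497549 249.01776961] 43 [ 0.39826839 -0.28475729  0.06982064] res [-0.09  0.02  0.03 -0.08]
orange [293.06140351 276.07017544] 9 [381.98550725 262.6884058 ] 8 [ 0.35680533 -0.29879606  0.00313304] res [-0.17  0.03  0.06 -0.15]
yaw module 18.705332874796714
top (array([[324, 161],
       [330, 201],
       [243, 217],
       [234, 177]]), 3461.0)
scene (array([[286, 152],
       [339, 188],
       [339, 196],
       [317, 215],
       [267, 177]]), 2367.0)
```

View pics/c.png

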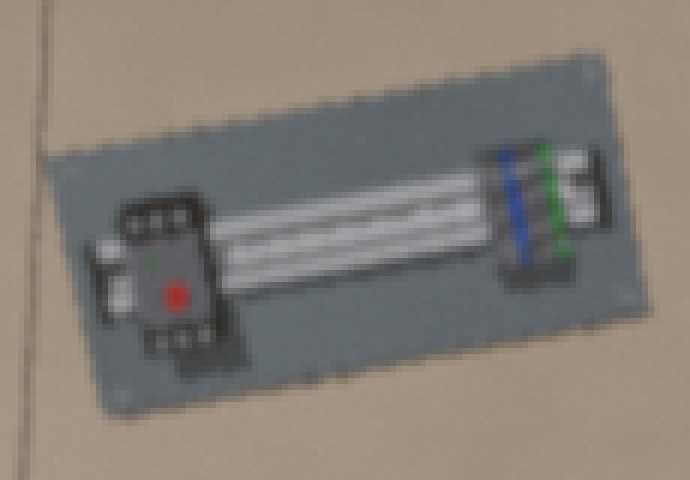

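```bash
cat > p.py <<'E'
from h import *
tc=np.array([[233.3,176.2],[325.3,158.7],[333,202],[243,219.2]]); sc=np.array([[288.3,150.7],[341,189.3],[316.7,217.7],[266,175]])
L=np.array([[70,145,0],[70,-145,0],[-70,-145,0],[-70,145,0]])/1000
def W(p,P): # panel-face frame -> world
    return P@(Rz(p[2])@Ry(-.35)).T+[p[0],p[1],.037]
f=lambda p:np.r_[(proj("top",W(p,L))-tc).ravel(),(proj("scene",W(p,L))-sc).ravel()]
r=least_squares(f,[.57,-.02,.17],loss="soft_l1"); print(r.x,np.degrees(r.x[2]),"res",np.round(f(r.x),1))
p=r.x; np.save("p.npy",p)
print("mount",W(p,np.array([0,0,.024])),"edge",W(p,np.array([.0175,0,.024])))
obs=np.array([[212,215],[480,172],[222,293],[487,245]])/6+[225,150]
for o in(-10,-5,0,5,10):
    P=np.array([[.0175,.069,.024],[.0175,-.069,.024],[-.0175,.069,.024],[-.0175,-.069,.024]])+[o/1000,0,0]
    print(o,np.round(proj("top",W(p,P))-obs,1).tolist())
E
python3 p.py; python3 -c "
from h import *
go([.398,-.285,.20],np.pi+np.radians(18.7)); go([.398,-.285,.20],np.radians(18.7))"
```

```text
[0.57504569 0.00991669 0.21337793] 12.225654611373184 res [-0.2 -0.3  1.3 -0.2  1.2  0.1 -0.   0.3 -0.1 -1.6  0.8 -0.6 -0.7 -0.4
 -2.1 -0.1]
mount [0.56700278 0.00817398 0.05954495] edge [0.58306899 0.01165515 0.06554566]
-10 [[1.1, 6.8], [1.2, 5.5], [1.8, 4.8], [2.2, 4.4]]
-5 [[0.8, 5.2], [0.9, 3.9], [1.5, 3.3], [1.9, 2.8]]
0 [[0.4, 3.6], [0.6, 2.3], [1.1, 1.7], [1.6, 1.3]]
5 [[0.1, 2.0], [0.3, 0.7], [0.8, 0.1], [1.3, -0.3]]
10 [[-0.3, 0.4], [0.0, -0.9], [0.5, -1.5], [1.0, -1.9]]
dx dy dz [-476.7 -736.4   33.5] turn -0.7181 t 0.6 F [0.6 0.  1.1]
dx dy dz [-476.7 -736.4   33.5] turn 2.4235 t 0.6 F [0.6 0.  1.1]
```

```bash
R='{"dx":-339,"dy":-271,"dz":-20,"turn":1.3}'; python3 -m inch '[{"dx":-339,"dy":-271,"dz":-20,"turn":1.3},{"dx":-339,"dy":-271,"dz":-20,"turn":1.3},{"dx":-339,"dy":-271,"dz":-20,"turn":1.3},{"dx":-339,"dy":-271,"dz":-20,"turn":1.3},{"dx":-339,"dy":-271,"dz":-20,"turn":1.3},{"dx":-339,"dy":-271,"dz":-20,"turn":1.3},{"dx":-339,"dy":-271,"dz":-20,"turn":1.3},{"dx":-339,"dy":-271,"dz":-20,"turn":1.3},{"dx":-339,"dy":-271,"dz":-20,"turn":1.3},{"dx":-339,"dy":-271,"dz":-20,"turn":1.3}]'
python3 -c "
from h import *
go([.398,-.285,.15],np.radians(18.7))"
```

```text
dx dy dz [-476.7 -736.4   83.5] turn 2.4235 t 0.6 F [0.6 0.  1.1]invalid input
```

```bash
python3 -m inch '[{"gripper":100,"dx":-339,"dy":-271,"dz":-20,"turn":1.3},{"gripper":100,"dx":-339,"dy":-271,"dz":-20,"turn":1.3},{"gripper":100,"dx":-339,"dy":-271,"dz":-20,"turn":1.3},{"gripper":100,"dx":-339,"dy":-271,"dz":-20,"turn":1.3},{"gripper":100,"dx":-339,"dy":-271,"dz":-20,"turn":1.3},{"gripper":100,"dx":-339,"dy":-271,"dz":-20,"turn":1.3},{"gripper":100,"dx":-339,"dy":-271,"dz":-20,"turn":1.3},{"gripper":100,"dx":-339,"dy":-271,"dz":-20,"turn":1.3},{"gripper":100,"dx":-339,"dy":-271,"dz":-20,"turn":1.3},{"gripper":100,"dx":-339,"dy":-271,"dz":-20,"turn":1.3}]'
python3 -c "
from h import *
go([.398,-.285,.15],np.radians(18.7))"
```

```text
time_s: 1.6
position: [0.4514, 0.1944, 0.2542]
tcp_rot: [[0.127, 0.992, 0.003], [0.992, -0.127, -0.001], [-0.0, 0.003, -1.0]]
force: [-0.7, 0.2, -0.9]
opening: 1.0
dx dy dz [-482.3    7.8  104.3] turn 1.1166 t 1.6 F [-0.7  0.2 -0.9]
```

```bash
python3 -m inch '[{"gripper":100,"dx":-482,"dy":8,"dz":104,"turn":1.117},{"gripper":100,"dx":-482,"dy":8,"dz":104,"turn":1.117},{"gripper":100,"dx":-482,"dy":8,"dz":104,"turn":1.117},{"gripper":100,"dx":-482,"dy":8,"dz":104,"turn":1.117},{"gripper":100,"dx":-482,"dy":8,"dz":104,"turn":1.117},{"gripper":100,"dx":-482,"dy":8,"dz":104,"turn":1.117},{"gripper":100,"dx":-482,"dy":8,"dz":104,"turn":1.117},{"gripper":100,"dx":-482,"dy":8,"dz":104,"turn":1.117},{"gripper":100,"dx":-482,"dy":8,"dz":104,"turn":1.117},{"gripper":100,"dx":-482,"dy":8,"dz":104,"turn":1.117},{"gripper":100,"dx":-482,"dy":8,"dz":104,"turn":1.117},{"gripper":100,"dx":-482,"dy":8,"dz":104,"turn":1.117}]'
python3 -c "
from h import *
import cv2
go([.398,-.285,.046],np.radians(18.7))
a=capture('scene')[200:300,240:360];cv2.imwrite('pics/d.png',cv2.resize(a[:,:,::-1],None,fx=6,fy=6,interpolation=2))
"
```

```text
time_s: 2.8
position: [0.3981, -0.2815, 0.1492]
tcp_rot: [[0.945, 0.326, -0.001], [0.326, -0.945, 0.001], [-0.0, -0.002, -1.0]]
force: [-0.4, 0.4, -0.0]
opening: 1.001
dx dy dz [ -1.2   3.4 103.2] turn 0.0054 t 2.8 F [-0.4  0.4 -0. ]
```

View pics/d.png

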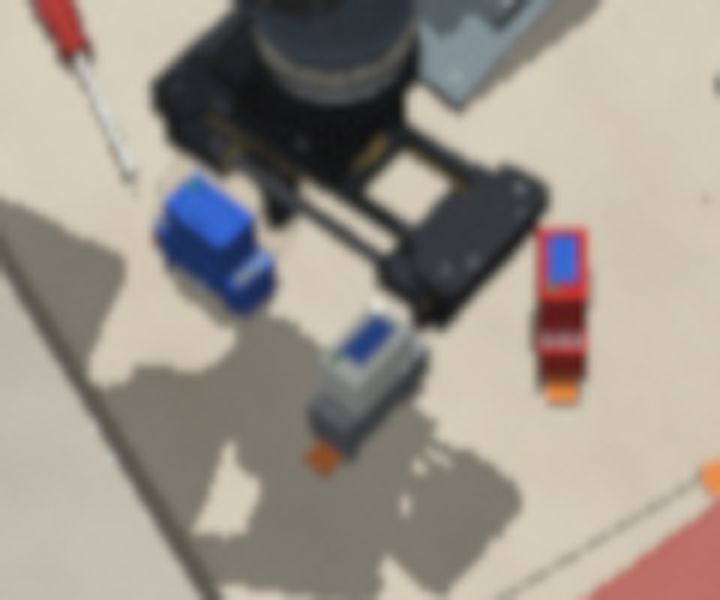

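```bash
python3 -m inch '[{"gripper":100,"dx":-1,"dy":3.5,"dz":40,"turn":0.005},{"gripper":100,"dx":-1,"dy":3.5,"dz":80,"turn":0.005},{"gripper":100,"dx":-1,"dy":3.5,"dz":113,"turn":0.005},{"gripper":100,"dx":-1,"dy":3.5,"dz":113,"turn":0.005},{"gripper":15,"dx":-1,"dy":3.5,"dz":113,"turn":0.005},{"gripper":15,"dx":-1,"dy":3.5,"dz":113,"turn":0.005},{"gripper":15,"dx":-1,"dy":3.5,"dz":113,"turn":0.005},{"gripper":15,"dx":-1,"dy":3.5,"dz":113,"turn":0.005},{"gripper":15,"dx":-1,"dy":3.5,"dz":113,"turn":0.005},{"gripper":15,"dx":-1,"dy":3.5,"dz":113,"turn":0.005},{"gripper":15,"dx":-1,"dy":3.5,"dz":113,"turn":0.005},{"gripper":15,"dx":-1,"dy":3.5,"dz":113,"turn":0.005}]'
```

```text
time_s: 4.05
position: [0.3983, -0.2854, 0.0366]
tcp_rot: [[0.947, 0.322, -0.0], [0.322, -0.947, 0.0], [-0.0, -0.0, -1.0]]
force: [0.4, 0.2, -0.3]
opening: 0.352
```

```bash
python3 -m inch '[{"gripper":0},{"gripper":0},{"gripper":0},{"gripper":0},{"gripper":0},{"gripper":0},{"gripper":0},{"gripper":0,"dz":-30},{"gripper":0,"dz":-70},{"gripper":0,"dz":-110},{"gripper":0,"dz":-110},{"gripper":0,"dz":-110}]'
python3 -c "
from h import *
import cv2
s=read_state();print(s['joint_positions'],s['moment'])
ims=[]
a=capture('scene')[180:300,240:360][:,:,::-1];b=capture('top')[180:280,330:430][:,:,::-1]
a=cv2.resize(a,(400,400),interpolation=2);b=cv2.resize(b,(400,400),interpolation=2)
cv2.imwrite('pics/e.png',np.hstack([a,b]))
go([.567,.008,.2],.2134)
"
```

```text
[-4.87143154e+01  3.97575773e+01  1.09631018e+02 -3.46504389e-04
  3.06171272e+01  2.25158174e+01] [-0.05844458  0.22595708 -0.01396918]
dx dy dz [ 254.  -223.7 -163.5] turn 0.1142 t 4.15 F [-0.3  0.4 -0. ]invalid input
```

View pics/e.png

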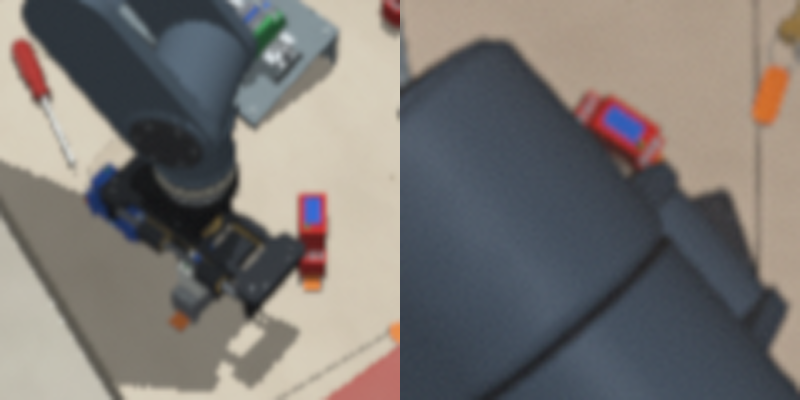

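The module stands between the fingers and nothing has been touched. Every row needs all five keys, so I'm closing further and lifting.

```bash
python3 -m inch '[{"gripper":0,"dx":0,"dy":0,"dz":0,"turn":0},{"gripper":0,"dx":0,"dy":0,"dz":0,"turn":0},{"gripper":0,"dx":0,"dy":0,"dz":0,"turn":0},{"gripper":0,"dx":0,"dy":0,"dz":0,"turn":0},{"gripper":0,"dx":0,"dy":0,"dz":0,"turn":0},{"gripper":0,"dx":0,"dy":0,"dz":-20,"turn":0},{"gripper":0,"dx":0,"dy":0,"dz":-60,"turn":0},{"gripper":0,"dx":0,"dy":0,"dz":-105,"turn":0},{"gripper":0,"dx":0,"dy":0,"dz":-150,"turn":0},{"gripper":0,"dx":0,"dy":0,"dz":-164,"turn":0},{"gripper":0,"dx":0,"dy":0,"dz":-164,"turn":0}]'
python3 -c "
from h import *
import cv2
s=read_state();print(s['joint_positions'],s['moment'])
go([.567,.008,.2],.2134)
"
```

```text
time_s: 5.25
position: [0.3991, -0.286, 0.2027]
tcp_rot: [[0.947, 0.322, 0.003], [0.322, -0.947, -0.004], [0.002, 0.005, -1.0]]
force: [0.8, -0.6, -2.3]
opening: 0.319
[-4.86902895e+01  2.24365817e+01  1.03097050e+02  3.41557786e-03
  5.41860356e+01  2.25147008e+01] [-0.16576015  0.12414316 -0.00845717]
dx dy dz [ 253.6 -224.3    2.2] turn 0.1146 t 5.25 F [ 0.8 -0.6 -2.3]
```

```bash
python3 -c "
from h import *
go([.5824,.0132,.2],.2134)
"; python3 -m inch '[{"gripper":0,"dx":48,"dy":-38,"dz":0,"turn":0.02},{"gripper":0,"dx":90,"dy":-76,"dz":0,"turn":0.04},{"gripper":0,"dx":130,"dy":-112,"dz":0,"turn":0.06},{"gripper":0,"dx":170,"dy":-148,"dz":0,"turn":0.08},{"gripper":0,"dx":210,"dy":-180,"dz":0,"turn":0.1},{"gripper":0,"dx":245,"dy":-206,"dz":0,"turn":0.1146},{"gripper":0,"dx":265,"dy":-220,"dz":0,"turn":0.1146},{"gripper":0,"dx":270,"dy":-224,"dz":0,"turn":0.1146},{"gripper":0,"dx":270,"dy":-224,"dz":0,"turn":0.1146},{"gripper":0,"dx":270,"dy":-224,"dz":0,"turn":0.1146}]'
python3 -c "
from h import *
go([.5824,.0132,.13],.2134)
"
```

```text
dx dy dz [ 269.9 -224.2    2.2] turn 0.1146 t 5.25 F [ 0.8 -0.6 -2.3]
time_s: 6.25
position: [0.58, 0.0132, 0.1987]
tcp_rot: [[0.977, 0.211, -0.005], [0.211, -0.977, 0.0], [-0.005, -0.001, -1.0]]
force: [-0.3, 0.3, -3.3]
opening: 0.319
dx dy dz [ 2.6  0.6 68.7] turn -0.0003 t 6.25 F [-0.3  0.3 -3.3]
```

```bash
python3 -m inch '[{"gripper":0,"dx":2,"dy":0,"dz":25,"turn":0},{"gripper":0,"dx":2,"dy":0,"dz":50,"turn":0},{"gripper":0,"dx":2,"dy":0,"dz":73,"turn":0},{"gripper":0,"dx":2,"dy":0,"dz":73,"turn":0},{"gripper":0,"dx":2,"dy":0,"dz":73,"turn":0}]'
python3 -c "
from h import *
go([.5824,.0132,.097],.2134)
a=capture('scene')[140:230,250:355];cv2.imwrite('pics/f.png',cv2.resize(a[:,:,::-1],None,fx=6,fy=6,interpolation=2))
s=read_state();print(s['force'],s['moment'])
"
```

```text
time_s: 6.75
position: [0.583, 0.0128, 0.1273]
tcp_rot: [[0.978, 0.21, -0.002], [0.21, -0.978, 0.0], [-0.002, -0.001, -1.0]]
force: [0.3, 0.1, -1.6]
opening: 0.323
dx dy dz [-0.5 -0.5 30.3] turn -0.0022 t 6.75 F [ 0.3  0.1 -1.6]
[ 0.2569842  -0.31622737 -2.24711578] [-0.09930036  0.12000756  0.00682516]
```

View pics/f.png

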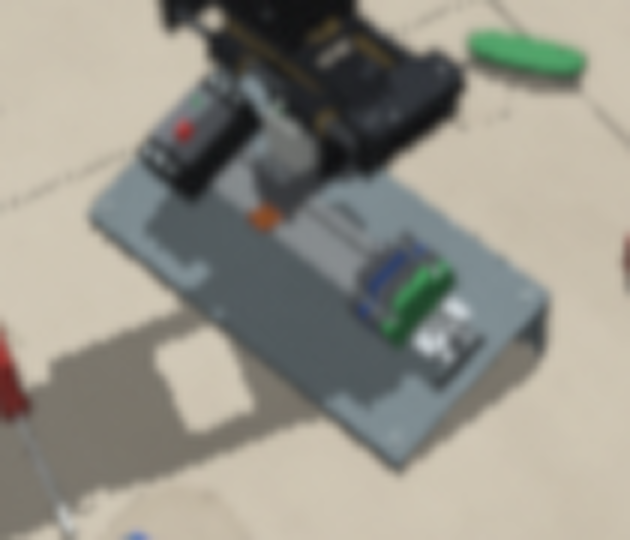

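The module is held level, clip to the front (about (294,176) in scene), with clear space to both neighbours. Now I'm feeling downwards.

```bash
python3 -m inch '[{"gripper":0,"dx":-0.5,"dy":0,"dz":8,"turn":0},{"gripper":0,"dx":-0.5,"dy":0,"dz":16,"turn":0},{"gripper":0,"dx":-0.5,"dy":0,"dz":20,"turn":0},{"gripper":0,"dx":-0.5,"dy":0,"dz":21,"turn":0},{"gripper":0,"dx":-0.5,"dy":0,"dz":22,"turn":0},{"gripper":0,"dx":-0.5,"dy":0,"dz":23,"turn":0},{"gripper":0,"dx":-0.5,"dy":0,"dz":23.5,"turn":0},{"gripper":0,"dx":-0.5,"dy":0,"dz":24,"turn":0}]' ; python3 -m inch '[{"gripper":0,"dx":0,"dy":0,"dz":0.5,"turn":0},{"gripper":0,"dx":0,"dy":0,"dz":1,"turn":0},{"gripper":0,"dx":0,"dy":0,"dz":1.5,"turn":0},{"gripper":0,"dx":0,"dy":0,"dz":2,"turn":0}]'
```

```text
time_s: 7.6
position: [0.5835, 0.014, 0.1036]
tcp_rot: [[0.977, 0.212, 0.0], [0.212, -0.977, -0.0], [0.0, 0.0, -1.0]]
force: [0.7, 0.2, -2.9]
opening: 0.322
time_s: 8.0
position: [0.5834, 0.014, 0.1015]
tcp_rot: [[0.977, 0.212, 0.0], [0.212, -0.977, -0.0], [0.0, 0.0, -1.0]]
force: [0.1, 0.6, -1.5]
opening: 0.32
```

```bash
python3 -m inch '[{"gripper":0,"dx":0,"dy":0,"dz":0.5,"turn":0},{"gripper":0,"dx":0,"dy":0,"dz":1,"turn":0},{"gripper":0,"dx":0,"dy":0,"dz":1.5,"turn":0},{"gripper":0,"dx":0,"dy":0,"dz":2,"turn":0}]';python3 -m inch '[{"gripper":0,"dx":0,"dy":0,"dz":0.5,"turn":0},{"gripper":0,"dx":0,"dy":0,"dz":1,"turn":0},{"gripper":0,"dx":0,"dy":0,"dz":1,"turn":0}]'
```

```text
time_s: 8.4
position: [0.5834, 0.0139, 0.0995]
tcp_rot: [[0.977, 0.212, -0.0], [0.212, -0.977, -0.0], [-0.0, 0.0, -1.0]]
force: [-0.8, -0.0, -2.3]
opening: 0.321
time_s: 8.7
position: [0.5833, 0.014, 0.0985]
tcp_rot: [[0.977, 0.212, -0.0], [0.212, -0.977, 0.0], [-0.0, -0.0, -1.0]]
force: [-0.7, 0.2, -1.6]
opening: 0.322
```

```bash
python3 -m inch '[{"gripper":0,"dx":0,"dy":0,"dz":0.5,"turn":0},{"gripper":0,"dx":0,"dy":0,"dz":1,"turn":0},{"gripper":0,"dx":0,"dy":0,"dz":1,"turn":0}]'
```

```text
time_s: 9.0
position: [0.5833, 0.014, 0.0975]
tcp_rot: [[0.977, 0.212, -0.0], [0.212, -0.977, 0.0], [-0.0, -0.0, -1.0]]
force: [0.6, 0.1, -2.2]
opening: 0.32
```

```bash
for i in 1; do python3 -m inch '[{"gripper":0,"dx":0,"dy":0,"dz":0.5,"turn":0},{"gripper":0,"dx":0,"dy":0,"dz":1,"turn":0},{"gripper":0,"dx":0,"dy":0,"dz":1,"turn":0}]'; done | egrep 'pos|force'
```

```text
position: [0.5833, 0.014, 0.0965]
force: [-1.0, 0.3, -2.0]
```

```bash
python3 -m inch '[{"gripper":0,"dx":0,"dy":0,"dz":0.5,"turn":0},{"gripper":0,"dx":0,"dy":0,"dz":1,"turn":0},{"gripper":0,"dx":0,"dy":0,"dz":1,"turn":0}]' | egrep 'pos|force'
```

```text
position: [0.5833, 0.014, 0.0955]
force: [-0.1, 0.6, -2.7]
```

```bash
python3 -m inch '[{"gripper":0,"dx":0,"dy":0,"dz":0.5,"turn":0},{"gripper":0,"dx":0,"dy":0,"dz":0.5,"turn":0}]' | egrep 'pos|force'
```

```text
position: [0.5834, 0.014, 0.0953]
force: [-0.3, -0.1, 0.4]
```

```bash
python3 -m inch '[{"gripper":0,"dx":0,"dy":0,"dz":0.5,"turn":0},{"gripper":0,"dx":0,"dy":0,"dz":0.5,"turn":0}]' | egrep 'pos|force'; python3 -c "
from h import *
print(read_state()['moment'])"
```

```text
position: [0.5834, 0.0139, 0.0951]
force: [-2.7, -0.4, 3.9]
[-0.02076253  0.39175098  0.00342032]
```

```bash
python3 -m inch '[{"gripper":0,"dx":-1,"dy":0,"dz":-0.5,"turn":0},{"gripper":0,"dx":-2,"dy":0,"dz":-0.5,"turn":0},{"gripper":0,"dx":-3,"dy":0,"dz":-0.5,"turn":0},{"gripper":0,"dx":-3,"dy":0,"dz":-0.5,"turn":0}]' | egrep 'pos|force';python3 -c "
from h import *
print(read_state()['moment'])"; python3 -m inch '[{"gripper":0,"dx":0,"dy":0,"dz":0.5,"turn":0},{"gripper":0,"dx":0,"dy":0,"dz":0.5,"turn":0}]' | egrep 'pos|force';python3 -c "
from h import *
print(read_state()['moment'])"
```

```text
position: [0.5811, 0.0131, 0.0952]
force: [0.5, -0.9, 0.7]
[-0.01619011 -0.06756777  0.01973208]
position: [0.5811, 0.0131, 0.0951]
force: [0.6, -0.6, 4.5]
[-0.06974096 -0.05606721 -0.00986173]
```

The contact height stays the same after sliding down-slope, so the underside is riding on the rail's upper edge at underside z ≈ 0.0676, with the rail about +6 mm. I'm raising 0.6 mm clear and drawing the hook in.

```bash
python3 -m inch '[{"gripper":0,"dx":0,"dy":0,"dz":-1,"turn":0},{"gripper":0,"dx":0,"dy":0,"dz":-1.6,"turn":0},{"gripper":0,"dx":-1,"dy":0,"dz":-1.6,"turn":0},{"gripper":0,"dx":-2,"dy":0,"dz":-1.6,"turn":0},{"gripper":0,"dx":-3,"dy":0,"dz":-1.6,"turn":0},{"gripper":0,"dx":-4,"dy":0,"dz":-1.6,"turn":0},{"gripper":0,"dx":-4,"dy":0,"dz":-1.6,"turn":0}]' | egrep 'pos|force'
```

```text
position: [0.5763, 0.0125, 0.096]
force: [0.3, -0.4, -1.4]
```

```bash
python3 -m inch '[{"gripper":0,"dx":-1,"dy":0,"dz":0,"turn":0},{"gripper":0,"dx":-2,"dy":0,"dz":0,"turn":0},{"gripper":0,"dx":-2,"dy":0,"dz":0,"turn":0}]' | egrep 'pos|force'
```

```text
position: [0.5758, 0.012, 0.0966]
force: [2.3, 0.2, -1.1]
```

```bash
python3 -m inch '[{"gripper":0,"dx":-0.5,"dy":0,"dz":0,"turn":0},{"gripper":0,"dx":-1,"dy":0,"dz":0,"turn":0},{"gripper":0,"dx":-1,"dy":0,"dz":0,"turn":0}]' | egrep 'pos|force'
```

```text
position: [0.5756, 0.0118, 0.0968]
force: [4.6, 1.6, -1.4]
```

```bash
python3 -m inch '[{"gripper":0,"dx":0.5,"dy":0,"dz":-0.5,"turn":0},{"gripper":0,"dx":0.5,"dy":0,"dz":-1,"turn":0},{"gripper":0,"dx":0.5,"dy":0,"dz":-1,"turn":0}]' | egrep 'pos|force'
```

```text
position: [0.5753, 0.0118, 0.0976]
force: [5.1, 0.8, -1.2]
```

```bash
python3 -m inch '[{"gripper":0,"dx":0,"dy":0,"dz":-0.5,"turn":0},{"gripper":0,"dx":0,"dy":0,"dz":-1,"turn":0},{"gripper":0,"dx":0,"dy":0,"dz":-1,"turn":0}]' | egrep 'pos|force'
```

```text
position: [0.5753, 0.0118, 0.0977]
force: [6.9, 1.2, -7.1]
```

Lifting meets resistance (about −5 N) after roughly 2 mm of play, and pulling −x meets the root, so the lip is hooked. I'm returning to mid-play, then opening slightly so the module can pivot inside the fingers.

```bash
python3 -m inch '[{"gripper":0,"dx":0.5,"dy":0,"dz":1,"turn":0},{"gripper":0,"dx":0.5,"dy":0,"dz":1.8,"turn":0},{"gripper":0,"dx":0.5,"dy":0,"dz":1.8,"turn":0}]' | egrep 'pos|force'
```

```text
position: [0.5756, 0.0119, 0.0968]
force: [5.7, 0.9, -0.4]
```

```bash
python3 -m inch '[{"gripper":36,"dx":0,"dy":0,"dz":0,"turn":0},{"gripper":36,"dx":0,"dy":0,"dz":0,"turn":0},{"gripper":38,"dx":0,"dy":0,"dz":0,"turn":0},{"gripper":38,"dx":0,"dy":0,"dz":0,"turn":0},{"gripper":38,"dx":0,"dy":0,"dz":0,"turn":0}]'
python3 -c "
from h import *
a=capture('scene')[140:230,250:355];cv2.imwrite('pics/g.png',cv2.resize(a[:,:,::-1],None,fx=6,fy=6,interpolation=2))"
```

```text
time_s: 13.3
position: [0.5739, 0.0121, 0.0961]
tcp_rot: [[0.977, 0.212, -0.002], [0.212, -0.977, 0.0], [-0.001, -0.0, -1.0]]
force: [0.3, 0.2, -0.9]
opening: 0.377
```

View pics/g.png

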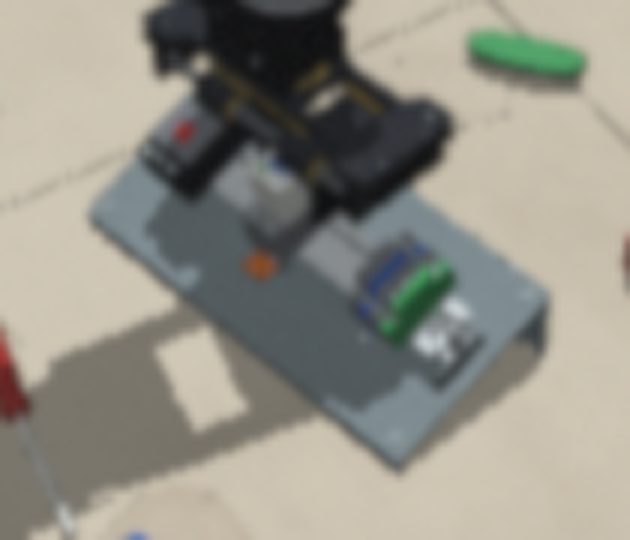

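The module has tilted down onto the rail, with the clip at about (294,184). It looks centred between the units. Next: back off upwards, close the fingers and press the clip end down.

```bash
python3 -m inch '[{"gripper":55,"dx":0,"dy":0,"dz":0,"turn":0},{"gripper":55,"dx":0,"dy":0,"dz":0,"turn":0},{"gripper":55,"dx":0,"dy":0,"dz":-20,"turn":0},{"gripper":55,"dx":0,"dy":0,"dz":-45,"turn":0},{"gripper":55,"dx":0,"dy":0,"dz":-70,"turn":0},{"gripper":0,"dx":-10,"dy":0,"dz":-70,"turn":0},{"gripper":0,"dx":-23,"dy":0,"dz":-70,"turn":0},{"gripper":0,"dx":-23,"dy":0,"dz":-70,"turn":0},{"gripper":0,"dx":-23,"dy":0,"dz":-70,"turn":0},{"gripper":0,"dx":-23,"dy":0,"dz":-70,"turn":0},{"gripper":0,"dx":-23,"dy":0,"dz":-70,"turn":0},{"gripper":0,"dx":-23,"dy":0,"dz":-70,"turn":0}]'
python3 -c "
from h import *
a=capture('scene')[130:230,240:355];cv2.imwrite('pics/i.png',cv2.resize(a[:,:,::-1],None,fx=6,fy=6,interpolation=2))"
```

```text
time_s: 14.55
position: [0.5524, 0.0072, 0.1661]
tcp_rot: [[0.977, 0.212, -0.0], [0.212, -0.977, 0.0], [-0.0, -0.0, -1.0]]
force: [0.2, -0.1, -0.2]
opening: 0.037
```

View pics/i.png

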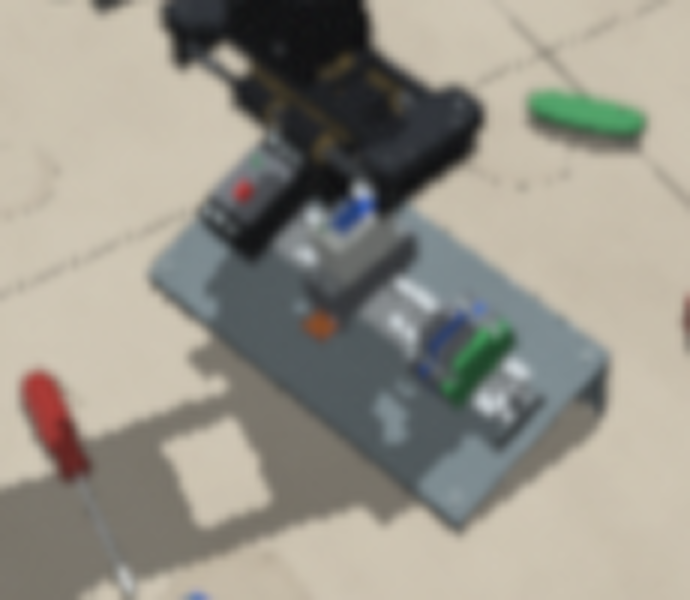

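The module rests on the rail with its white top clear below the closed fingers. Pressing down gently.

```bash
python3 -m inch '[{"gripper":0,"dx":0,"dy":0,"dz":12,"turn":0},{"gripper":0,"dx":0,"dy":0,"dz":22,"turn":0},{"gripper":0,"dx":0,"dy":0,"dz":26,"turn":0},{"gripper":0,"dx":0,"dy":0,"dz":28,"turn":0},{"gripper":0,"dx":0,"dy":0,"dz":28,"turn":0}]' | egrep 'pos|force'
```

```text
position: [0.5509, 0.0072, 0.1383]
force: [-3.1, 0.1, 5.6]
```

```bash
python3 -m inch '[{"gripper":0,"dx":-0.5,"dy":0,"dz":0.5,"turn":0},{"gripper":0,"dx":-1,"dy":0,"dz":1,"turn":0},{"gripper":0,"dx":-1,"dy":0,"dz":1.5,"turn":0},{"gripper":0,"dx":-1,"dy":0,"dz":1.5,"turn":0}]' | egrep 'pos|force'
```

```text
position: [0.5503, 0.0069, 0.1378]
force: [-4.8, -0.4, 9.5]
```

```bash
python3 -m inch '[{"gripper":0,"dx":-0.5,"dy":0,"dz":0.5,"turn":0},{"gripper":0,"dx":-1,"dy":0,"dz":1,"turn":0},{"gripper":0,"dx":-1,"dy":0,"dz":1,"turn":0}]' | egrep 'pos|force'
```

```text
position: [0.5492, 0.0067, 0.1371]
force: [-4.5, -1.0, 12.1]
```

```bash
python3 -m inch '[{"gripper":0,"dx":0,"dy":0,"dz":-4,"turn":0},{"gripper":0,"dx":-7,"dy":0,"dz":-4,"turn":0},{"gripper":0,"dx":-7,"dy":0,"dz":-1,"turn":0},{"gripper":0,"dx":-7,"dy":0,"dz":1,"turn":0},{"gripper":0,"dx":-7,"dy":0,"dz":1.5,"turn":0},{"gripper":0,"dx":-7,"dy":0,"dz":1.5,"turn":0}]' | egrep 'pos|force'
```

```text
position: [0.5397, 0.0051, 0.1347]
force: [-8.4, -2.2, 14.1]
```

```bash
python3 -m inch '[{"gripper":0,"dx":-0.5,"dy":0,"dz":0.5,"turn":0},{"gripper":0,"dx":-1,"dy":0,"dz":1,"turn":0},{"gripper":0,"dx":-1,"dy":0,"dz":1.5,"turn":0},{"gripper":0,"dx":-1,"dy":0,"dz":1.5,"turn":0}]' | egrep 'pos|force'
```

```text
position: [0.537, 0.0049, 0.1325]
force: [-10.5, -2.7, 12.0]
```

```bash
python3 -m inch '[{"gripper":0,"dx":-0.5,"dy":0,"dz":0.5,"turn":0},{"gripper":0,"dx":-1,"dy":0,"dz":1,"turn":0},{"gripper":0,"dx":-1,"dy":0,"dz":1,"turn":0}]' | egrep 'pos|force'
```

```text
position: [0.5357, 0.0046, 0.1314]
force: [-9.6, -3.7, 11.5]
```

```bash
python3 -m inch '[{"gripper":0,"dx":-2,"dy":0,"dz":0,"turn":0},{"gripper":0,"dx":-4,"dy":0,"dz":0.5,"turn":0},{"gripper":0,"dx":-4,"dy":0,"dz":0.5,"turn":0}]' | egrep 'pos|force'; python3 -c "
from h import *
a=capture('scene')[130:230,240:355];cv2.imwrite('pics/j.png',cv2.resize(a[:,:,::-1],None,fx=6,fy=6,interpolation=2))"
```

```text
position: [0.5365, 0.004, 0.1307]
force: [0.2, -0.4, -0.2]
```

View pics/j.png

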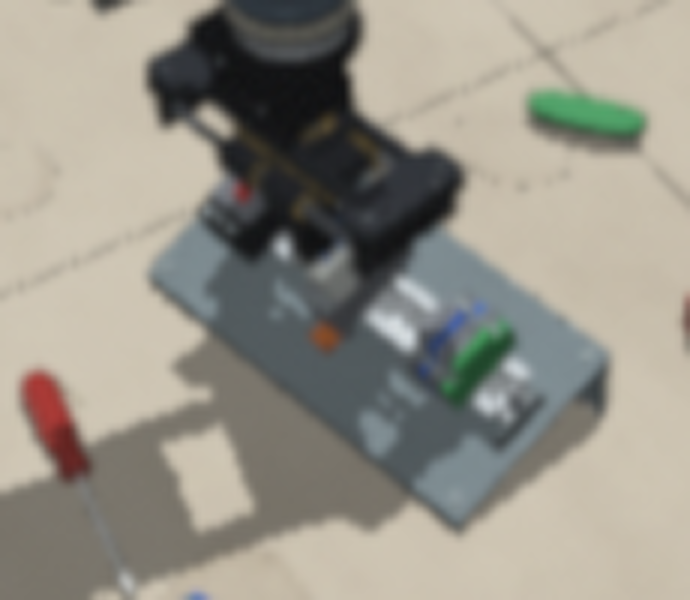

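The force fell to zero, and the clip has moved down to about (294,186), which suggests a snap. Pressing again will show whether it now sits solid.

```bash
python3 -m inch '[{"gripper":0,"dx":0,"dy":0,"dz":1,"turn":0},{"gripper":0,"dx":0,"dy":0,"dz":1,"turn":0}]' | egrep 'pos|force'
```

```text
position: [0.538, 0.004, 0.1304]
force: [0.0, -0.3, 2.7]
```

```bash
python3 -m inch '[{"gripper":0,"dx":0,"dy":0,"dz":1,"turn":0},{"gripper":0,"dx":0,"dy":0,"dz":1,"turn":0}]' | egrep 'pos|force'
```

```text
position: [0.5381, 0.004, 0.1301]
force: [-2.1, -0.1, 6.6]
```

```bash
python3 -m inch '[{"gripper":0,"dx":0,"dy":0,"dz":1,"turn":0},{"gripper":0,"dx":0,"dy":0,"dz":1,"turn":0}]' | egrep 'pos|force'
```

```text
position: [0.5381, 0.0039, 0.1298]
force: [-3.1, -0.3, 11.9]
```

```bash
python3 -m inch '[{"gripper":0,"dx":-1,"dy":0,"dz":1,"turn":0},{"gripper":0,"dx":-1,"dy":0,"dz":1.5,"turn":0},{"gripper":0,"dx":-1,"dy":0,"dz":1.5,"turn":0}]' | egrep 'pos|force'
python3 -m inch '[{"gripper":0,"dx":0,"dy":0,"dz":-20,"turn":0},{"gripper":0,"dx":0,"dy":0,"dz":-60,"turn":0},{"gripper":0,"dx":0,"dy":0,"dz":-100,"turn":0},{"gripper":0,"dx":-40,"dy":0,"dz":-120,"turn":0},{"gripper":0,"dx":-80,"dy":40,"dz":-120,"turn":0},{"gripper":0,"dx":-80,"dy":90,"dz":-120,"turn":0},{"gripper":0,"dx":-80,"dy":140,"dz":-120,"turn":0},{"gripper":0,"dx":-80,"dy":190,"dz":-120,"turn":0},{"gripper":0,"dx":-80,"dy":240,"dz":-120,"turn":0},{"gripper":0,"dx":-80,"dy":290,"dz":-120,"turn":0},{"gripper":0,"dx":-80,"dy":290,"dz":-120,"turn":0}]'
python3 -c "
from h import *
a=capture('scene')[130:230,245:355][:,:,::-1];b=capture('top')[150:230,225:340][:,:,::-1]
a=cv2.resize(a,None,fx=4,fy=4,interpolation=2)[:400];b=cv2.resize(b,None,fx=5,fy=5,interpolation=2)
o=np.zeros((810,600,3),np.uint8);o[:400,:440]=a;o[405:805,:575]=b
cv2.imwrite('pics/k.png',cv2.resize(o,None,fx=.74,fy=.74,interpolation=3))
cv2.imwrite('pics/a1.png',a);cv2.imwrite('pics/b1.png',b)"
```

```text
position: [0.5375, 0.0037, 0.1294]
force: [-3.7, -0.4, 18.4]
time_s: 19.45
position: [0.5212, -0.3034, 0.2465]
tcp_rot: [[0.978, 0.207, 0.003], [0.207, -0.978, -0.005], [0.002, 0.005, -1.0]]
force: [-0.1, 0.1, 0.4]
opening: 0.007
```

View pics/k.png

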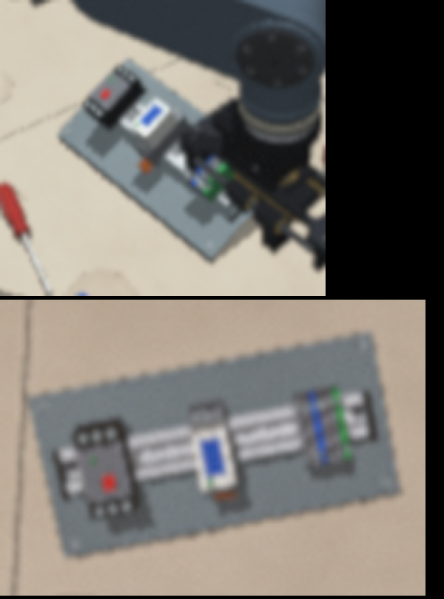

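```bash
cat > v.py <<'E'
from h import *
p=np.load("p.npy"); R=Rz(p[2])@Ry(-.35)
S=capture("scene").astype(float);T=capture("top").astype(float)
def blob(im,box,k):
    x0,y0,x1,y1=box; c=im[y0:y1,x0:x1]; r,g,b=c[...,0],c[...,1],c[...,2]
    w=np.clip((b-r-50) if k=="blue" else (r-b-60),0,None); yy,xx=np.mgrid[y0:y1,x0:x1]
    return np.array([(w*xx).sum(),(w*yy).sum()])/w.sum(),int((w>0).sum())
for k,bs,bt in(("blue",(285,155,303,180),(272,172,292,195)),("orange",(288,180,302,190),(278,188,295,200))):
    a,n=blob(S,bs,k);b,m=blob(T,bt,k); r=tri(a,b)
    print(k,np.round(a,1),n,np.round(b,1),m,"rail frame mm",np.round((R.T@(r.x-[p[0],p[1],.037])-[0,0,.024])*1000,1),"res",np.round(r.fun,2))
ed=np.array([[132,452],[300,425]])/.74-[0,405]; ed=ed/5+[225,150]; print("gap ends top px",ed)
for y in(.069,-.069,0): print(y,proj("top",R@np.array([.006,y,.024])+[p[0],p[1],.037]))
E
python3 v.py
python3 -c "
import cv2
cv2.imwrite('pics/l.png',cv2.resize(cv2.imread('pics/b1.png'),None,fx=1.35,fy=1.35))"
```

```text
blue [295.6 168.6] 27 [281.9 191.3] 33 rail frame mm [10.8  4.5 58.7] res [ 0.23 -0.05 -0.07  0.18]v.py:7: RuntimeWarning: invalid value encountered in divide
  return np.array([(w*xx).sum(),(w*yy).sum()])/w.sum(),int((w>0).sum())
Traceback (most recent call last):
  File "v.py", line 9, in <module>
    a,n=blob(S,bs,k);b,m=blob(T,bt,k); r=tri(a,b)
                                         ~~~^^^^^
  File "h.py", line 9, in tri
    return least_squares(lambda X:np.r_[proj("scene",X)[0]-ps,proj("top",X)[0]-pt],[.4,-.1,.05])
ValueError: Residuals are not finite in the initial point.
```

View pics/l.png

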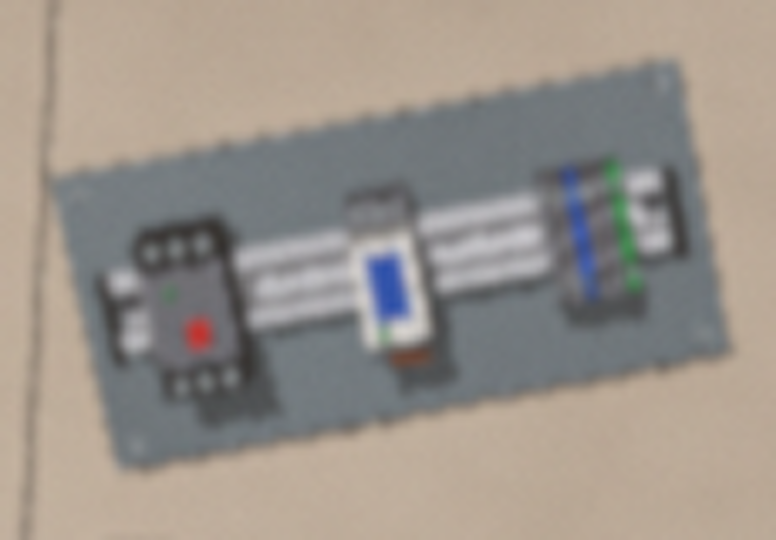

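```bash
sed -i 's/(272,172,292,195)/(272,180,292,202)/; s/r-b-60/r-b-35/; s/(288,180,302,190)/(285,178,304,194)/; s/(278,188,295,200)/(278,198,294,207)/' v.py; python3 v.py
python3 -c "
from h import *
p=np.load('p.npy'); R=Rz(p[2])@Ry(-.35); M=lambda x,y,z,t,o=7:R@(np.array([o+17.5,y,24])/1000+Ry(np.radians(t))@np.array([x-18.5,0,z])/1000)+[p[0],p[1],.037]
for t in(0,4,8): print(t,[np.round(proj(n,M(0,2,63,t))[0],1).tolist()+np.round(proj(n,M(-42,2,4,t))[0],1).tolist() for n in('scene','top')])"
```

```text
blue [295.6 168.6] 27 [282.  192.1] 42 rail frame mm [ 9.5  4.1 60.7] res [-0.09  0.02  0.03 -0.07]
orange [293.8 185.6] 14 [285.3 202.4] 7 rail frame mm [-35.4   3.1  -5.1] res [-0.9   0.19  0.29 -0.71]
gap ends top px [[260.67567568 191.16216216]
 [306.08108108 183.86486486]]
0.069 [[261.53553017 193.08936709]]
-0.069 [[306.33768861 184.65794179]]
0 [[283.98699225 188.86417277]]
0 [[295.1, 169.3, 292.3, 185.0], [283.0, 193.2, 286.0, 202.5]]
4 [[295.8, 168.2, 292.0, 184.4], [282.7, 191.8, 286.0, 202.7]]
8 [[296.6, 167.2, 291.8, 183.8], [282.4, 190.4, 285.9, 202.8]]
```

```bash
python3 -c "
from rig import *
print(hand_in()); print(read_state()['time_s'])"
```

```text
the job is handed in; nothing more can be done
None
the job is handed in; nothing more can be done
```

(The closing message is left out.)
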